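# Lock a welding jig's locating pin with a hairpin clip

### The job

Push the brass locating pin gently along its V-groove until its shoulder is home against the yellow stop, then take the red hairpin clip from the rack and press it straight down through the slot over the pin's neck until it snaps on and its flange sits on the four posts. Let go of it, and leave the green clip, the tin, the tape measure and the jar where they are.

Things in the scene. Friction and masses are not known exactly. Their poses are not given: they have to be found in the camera images.
- jig: Blue welding jig bolted down, base 165 x 64 x 12 mm. Origin: underside, under the V-groove, which runs along its x towards the stop at +x. The steel 90-degree groove (x = -85 to 50 mm) carries the pin with its axis 34 mm above the table; the flanks' tops are 2 mm below that axis, so the pin's upper half stands free.
- clip_slot (a point): Fixed in the jig, 11 mm in x and 34 mm up from its origin: middle of the slot across the groove (14 mm along x, 22 mm deep below here), on the pin axis; axes as the jig's. Clip origin and pin neck belong here. Four posts (8 x 7 mm, tops 42 mm above the table) stand at 11 mm in x and 15.5 mm in y to either side.
- tower_top (a point): Top centre of the yellow clamp tower with a black top, fixed to the jig beside the slot: 34 mm (jig x) x 12 mm (jig y), 100 mm above the table, centred 55 mm to the jig's +y side of the clip slot point.
- stop: Yellow stop plate fixed across the end of the groove, 8 mm thick, 40 mm wide, top 42 mm above the table, with a notch 10.4 mm wide, open at the top, for the pin's thin nose. Origin: table level, in the plane of its near face (jig x = 50 mm); axes as the jig's.
- pin: Loose brass pin, 120 mm long, 0.13 to 0.21 kg, in the groove, nose to +x. Origin: on its axis, middle of the neck; it may roll about x. Shank 16 mm thick from x = -56 (flat tail) to 39 mm (shoulder); grey neck 11 mm thick from -6 to 6; nose 8 mm thick to 64. Starts 28 to 58 mm short of the stop; home, its origin is at clip_slot. Slides at 1 to 2 N.
- pin_tail (a point): Centre of the pin's flat tail end, the face to push on (56 mm behind the pin's origin).
- red_clip: Hairpin clip to use, loose, 50 g: two 5 mm spring-wire legs, side by side along y, pointing down under a red handle. Origin: centre of the seat between the legs, where the pin's axis will lie; z up; a half turn makes no difference. Snapped on, its flange lies on the four posts and its origin on the pin's axis; unsnapped, it stands over 8 mm too high. Starts in either rack place.
- clip_grip (a point): Middle of the red clip's grip, 34 mm above the clip's origin (axes as the clip's). The grip is 12 (x) x 26 (y) mm, from 13 to 53 mm above the clip's origin; on top a wire bow rises to 64 mm; under it is a flange 26 (x) x 36 (y) mm, 5 mm thick.
- clip_mouth (a point): Between the red clip's leg tips, 17.5 mm below its origin. The tips flare to a mouth 17 mm wide; above, at 6 mm below the origin, bulges narrow the gap to 6 mm, then the seat is 12 mm wide. The legs spring apart over the neck at very roughly 10 N of downward push and close beneath it.
- green_clip: Another clip with a green handle, the same shape and size, in the other place of the rack. Not to be used.
- rack: Grey fixed clip rack 150 (x) x 50 (y) mm, top 40 mm above the table. Origin: underside centre. Two openings 14 (x) x 31 (y) mm at x = -37 and 37 mm; in each a clip hangs by its flange, legs down, axes along the rack's (clip origin 32 mm above the table).
- tin: Blue tin, 60 mm in diameter, 85 mm high, standing beside the jig. Origin: underside centre.
- tape: White tape measure standing on edge beside the jig, 56 x 36 mm, 56 mm high. Origin: underside centre.
- jar: Orange jar with black cap, 58 mm in diameter, 55 mm high, standing near the rack. Origin: underside centre.
Mind the look-alikes: they are no part of the job. There is more than one size of the red_clip; the job needs the largest. There is more than one size of the pin; the one meant has the size given above.

How it is judged:
By the outcome, as a careful person would: the job done as asked, in the order asked, and still so for the second after the job is handed in, with the robot touching nothing.
It also fails if it takes over 58 s, if anything falls off the work surface, if the arm or the gripper's body presses on something with over 40 N, if the wrist force passes 120 N, or if a joint passes its speed limit or range.

### The arm

A 6-joint arm with a two-finger parallel gripper is mounted at the origin on the work surface. World frame = base frame: x ahead of the robot, y to its left, z up, the work surface at z = 0. Lengths are in m, angles in rad, forces in N, time in s.
With the tool pointing down it reaches from about 0.225 to 0.875 m from the base axis. Payload 3.4 kg.
Tool frame: the origin (TCP) lies between the finger pads; the fingertips stand 25 mm ahead of it and the grasp point (between the pads) lies 6 mm ahead of it (manip.tips_ahead is the distance from the TCP to the fingertips, in m); z points along the fingers, x is the direction in which the jaws open and shut, and the axes are right-handed (so a half turn about z gives the same grasp; the last joint's range is limited). The gripper opens to 85 mm and grips with 20 to 120 N. Pads are 22 mm wide; open, the fingers measure 114 mm over their backs; the gripper's body (76 mm by 85 mm) begins 54 mm behind the grasp point. The pads swing forward as they close: fully open they stand 13 mm farther back than shut.
Start: joints at [1.001, 0.276, 1.505, -0, 1.361, -0.121], TCP at [0.25, 0.518, 0.256] pointing down, gripper open.
Joint ranges: [-2.89, 2.89], [-0.75, 2.08], [0.22, 2.7], [-1.18, 4.32], [0.11, 2.71], [-2.7, 2.7]. Speed limits (rad/s): [2.57, 2.57, 3.14, 3.14, 3.14, 3.14].

### API

Orientations are given as a unit quaternion [w, x, y, z].
In Python, from rig import manip gives the robot as it stands. The module is installed in compiled form; this text tells all that it offers.
- The arm moves only by the tool send_rows, never from a script. Its argument "plan" is a list of rows, each an object with "linear": the shift along the tool's x, y, z in m, a list of three; "delta_rot": the turn, a rotation vector about the tool's x, y, z in degrees, a list of three; "fingers": the finger opening in m, from 0 to 0.0854. A call has 1 to 12 rows; each row shifts and turns the pose as measured when the row begins, along the tool's axes as they then stand; what a row does not reach is not made up. A row lasts 1/12 s, in which the tool goes at most 41.7 mm and 7.16 degrees, less where a joint would pass 70% of its speed; a pose out of reach is approached as far as the arm can. A call with a gripper value outside its range is refused whole. The fingers move at their own pace and stop on an object; "force" is the grip in N (left out, the last holds). Time passes only in rows, so rows that do not move let the fingers close. It gives the time, the measured TCP pose, the force and the opening at its end, in the units of the state.
- manip.get_state(): the state, without advancing time (a new reading comes with each control period).
- manip.get_image(name): name is "side" or "top"; returns the picture (480x640x3 uint8, red, green, blue); there is no depth.
- manip.camera_info(name): a dict with "K" (3x3 intrinsics, pixels), "rvec" (rotation vector, rad) and "tvec" (3), from world to camera coordinates, as OpenCV has them. Camera axes: x right, y down, z forward; pixel columns grow to the right and rows downward; lengths in m; the calibration is good to about 2 mm. A picture is of the moment at which its call begins. camera_info takes no time and is no camera call.
- manip.sign_off(): hands the job in, once; it reports no verdict.
Trained networks look in the newest picture that a camera, given by its name, has taken for a name from the list of things; names that differ only in an ending like _2 or _b are one class to them, and where a whole thing is asked for, a point or a joint stands for the part that bears it (a point fixed in the world has none). Each returns a list of dicts, best first, with "p" (0 to 1); they miss things now and then, are a little off and sometimes report something else, mostly with a low value. They report only what shows in the picture. A call takes as long as a camera call. They do not tell look-alikes from the thing itself.
- manip.find_in(thing, camera): "extent" ([left, top, right, bottom] in pixels, round what is visible of it).
- manip.masks_of(thing, camera): "pixels" (480x640 bool, what is visible of it) and "extent" ([left, top, right, bottom] in pixels, round what is visible of it).
The state is a dict: "clock": time; "qpos": joint angles; "qd": joint speeds; "effort": joint torques, N m; "position": TCP position; "ee_rot": TCP orientation; "contact_force": force on the tool from outside, world axes, zero at the start; "moment": the same for the moment, N m; "width": finger opening in m.
Only numpy, scipy, OpenCV 4.12 (cv2) and the standard library are available. Lean on these libraries where they do the work, as an engineer would, in place of code of your own. Each camera call takes 0.05 s, during which the arm holds its last target. There are 200 camera calls.

## Working session

There is one attempt and no reset: what is moved stays moved. The work goes in short steps, Python scripts to look and compute and a tool call to move; the robot and the scene stay as the last step left them, time stands still between calls to the robot, and variables do not carry over. Pictures are saved under pics/ and viewed, about 8 in all and at most 12, crops included, and the job is handed in when it is done.

Besides the shell and the picture viewer there is one more tool, called in YAML: its name, and indented under it one key for each argument. send_rows: Moves the arm, as the interface text tells. Its arguments: {"type":"object","properties":{"plan":{"type":"array","items":{"type":"object","properties":{"linear":{"type":"array","items":{"type":"number"}},"delta_rot":{"type":"array","items":{"type":"number"}},"fingers":{"type":"number"}}}},"force":{"type":"number"}},"required":["plan"]}

```bash
mkdir -p pics; cat > h.py <<'E'
import numpy as np, cv2
from rig import manip
def cam(n):
    c=manip.camera_info(n); return np.array(c["K"],float),np.array(c["rvec"],float),np.array(c["tvec"],float)
def proj(n,P):
    K,r,t=cam(n); return cv2.projectPoints(np.atleast_2d(np.array(P,float)),r,t,K,None)[0][:,0]
def ray(n,uv,z):
    K,r,t=cam(n); R=cv2.Rodrigues(r)[0]; c=-R.T@t.ravel()
    d=R.T@np.linalg.inv(K)@np.array([uv[0],uv[1],1.]); return c+d*(z-c[2])/d[2]
def tri(uv1,uv2):
    Ps=[]
    for n in("side","top"):
        K,r,t=cam(n); Ps.append(K@np.c_[cv2.Rodrigues(r)[0],t.ravel()])
    X=cv2.triangulatePoints(Ps[0],Ps[1],np.array(uv1,float).reshape(2,1),np.array(uv2,float).reshape(2,1)); return (X[:3]/X[3]).ravel()
def save(n,f,crop=None,s=1):
    im=manip.get_image(n)[:,:,::-1]
    if crop: im=im[crop[1]:crop[3],crop[0]:crop[2]]
    cv2.imwrite("pics/"+f,cv2.resize(im,None,fx=s,fy=s,interpolation=cv2.INTER_CUBIC))
E
python3 - <<'E'
from h import *
np.set_printoptions(precision=3,suppress=True)
for n in("top","side"):
    save(n,n+"0.png")
    K,r,t=cam(n);R=cv2.Rodrigues(r)[0];print(n,K[0,0],"cam at",-R.T@t.ravel(),"fwd",R[2],"right",R[0])
    for th in("jig","stop","pin","red_clip","green_clip","rack","tin","tape","jar"):
        print(th,[(np.round(d["extent"]).tolist(),round(d["p"],2)) for d in manip.find_in(th,n)][:4])
s=manip.get_state();print(s["position"],s["ee_rot"],s["clock"])
E
```

```text
top 586.6275433587437 cam at [ 0.427 -0.047  1.242] fwd [ 0.121  0.004 -0.993] right [ 0.021 -1.    -0.002]
jig [([353.0, 220.0, 427.0, 297.0], 0.57)]
stop []
pin [([456.0, 294.0, 524.0, 350.0], 0.95), ([378.0, 238.0, 414.0, 282.0], 0.85), ([355.0, 222.0, 429.0, 295.0], 0.75)]
red_clip [([213.0, 239.0, 231.0, 254.0], 0.7), ([171.0, 230.0, 181.0, 239.0], 0.62)]
green_clip [([230.0, 270.0, 247.0, 287.0], 0.51)]
rack [([204.0, 226.0, 260.0, 301.0], 0.85)]
tin [([365.0, 287.0, 404.0, 316.0], 0.89)]
tape [([394.0, 208.0, 425.0, 231.0], 0.88)]
jar [([186.0, 270.0, 216.0, 300.0], 0.95)]
side 474.4891554535295 cam at [0.404 0.532 0.796] fwd [ 0.177 -0.648 -0.741] right [-0.962 -0.274  0.009]
jig [([298.0, 214.0, 366.0, 271.0], 0.95)]
stop [([305.0, 233.0, 317.0, 252.0], 0.69)]
pin [([386.0, 168.0, 429.0, 210.0], 0.78), ([318.0, 218.0, 363.0, 236.0], 0.55), ([268.0, 344.0, 285.0, 375.0], 0.5)]
red_clip [([269.0, 347.0, 286.0, 372.0], 0.65), ([215.0, 355.0, 229.0, 372.0], 0.58), ([234.0, 411.0, 250.0, 426.0], 0.54)]
green_clip [([309.0, 336.0, 329.0, 366.0], 0.86)]
rack [([256.0, 342.0, 345.0, 391.0], 0.97), ([271.0, 344.0, 287.0, 373.0], 0.49)]
tin [([360.0, 221.0, 392.0, 261.0], 0.71), ([269.0, 346.0, 288.0, 371.0], 0.51)]
tape [([296.0, 198.0, 316.0, 232.0], 0.68)]
jar [([295.0, 378.0, 327.0, 424.0], 0.9)]
[0.25  0.518 0.256] [-0.     0.847  0.532  0.   ] 1.0
```

View pics/top0.png

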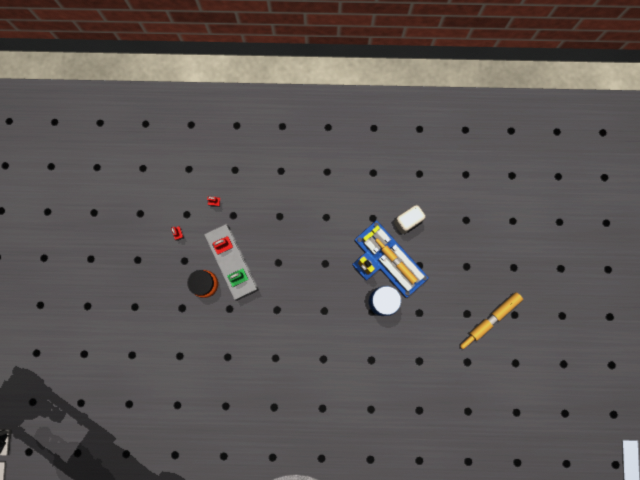

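View pics/side0.png

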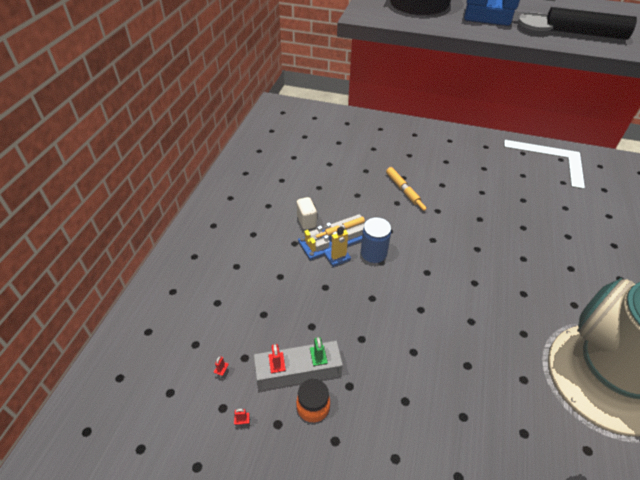

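Candidates for the clip: the red one in the rack (top 222,245; side 277,360) and two small red ones lying loose (top 213,201 and 177,233). For the pin: the one in the groove (top 395,258) and a bigger one on the table (top 492,320). By the description I choose the rack clip and the groove pin. Next is a close crop to check both.

```bash
python3 - <<'E'
from h import *
a=manip.get_image("top");b=manip.get_image("side")
def c(im,x,y,w,h,s): return cv2.resize(im[y:y+h,x:x+w,::-1],(w*s,h*s),interpolation=cv2.INTER_CUBIC)
m=np.vstack([np.hstack([c(a,345,205,100,75,4),c(b,285,190,100,75,4)]),np.hstack([c(a,165,220,100,75,4),c(b,250,325,100,75,4)])])
cv2.imwrite("pics/m1.png",m)
E
```

```text
(no output)
```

View pics/m1.png

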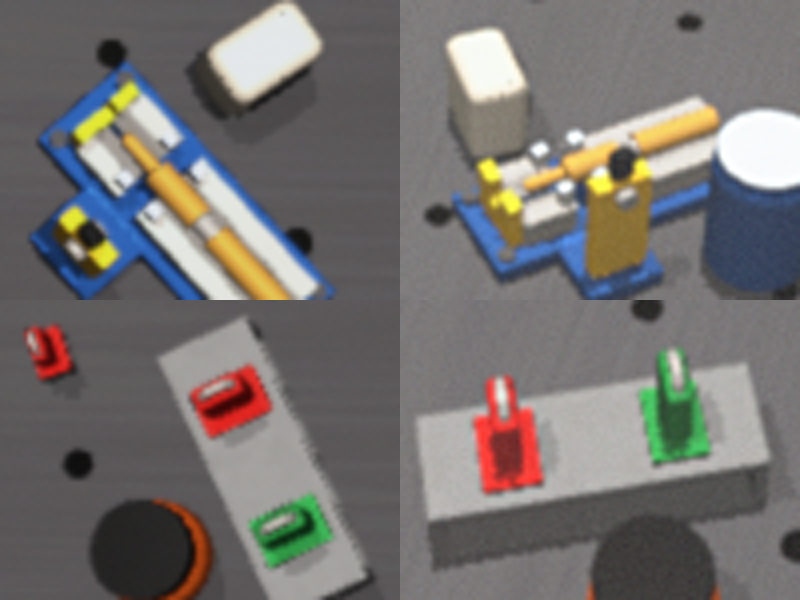

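```bash
cat > fit.py <<'E'
from h import *
from scipy.optimize import minimize
S=4
def box(x0,x1,y0,y1,z0,z1): return np.array([[x,y,z] for x in(x0,x1) for y in(y0,y1) for z in(z0,z1)])/1e3
def cyl(x0,x1,r,z=34):
    a=np.linspace(0,2*np.pi,17)[:-1]; return np.array([[x,r*np.cos(t),z+r*np.sin(t)] for x in(x0,x1) for t in a])/1e3
def put(P,p):
    c,s=np.cos(p[2]),np.sin(p[2]); Q=P.copy(); Q[:,0]=c*P[:,0]-s*P[:,1]+p[0]; Q[:,1]=s*P[:,0]+c*P[:,1]+p[1]; return Q
def render(n,parts,p,win):
    x0,y0,x1,y1=win; m=np.zeros(((y1-y0)*S,(x1-x0)*S),np.uint8)
    for P in parts:
        u=(proj(n,put(P,p))+.5-[x0,y0])*S
        cv2.fillConvexPoly(m,cv2.convexHull(np.round(u*16).astype(np.int32)),255,shift=4)
    return cv2.GaussianBlur(cv2.resize(m,(x1-x0,y1-y0),interpolation=cv2.INTER_AREA).astype(np.float32)/255,(0,0),1.)
def mask(im,win,lo,hi,close=True):
    x0,y0,x1,y1=win; h=cv2.cvtColor(np.ascontiguousarray(im[y0:y1,x0:x1]),cv2.COLOR_RGB2HSV)
    m=cv2.inRange(h,lo,hi)
    if close: m=cv2.morphologyEx(m,cv2.MORPH_CLOSE,np.ones((3,3)))
    return cv2.GaussianBlur(m.astype(np.float32)/255,(0,0),1.)
E
cat > jig.py <<'E'
from fit import *
np.set_printoptions(precision=4,suppress=True)
W={"top":(345,215,440,305),"side":(285,205,375,275)}
ims={n:manip.get_image(n) for n in W}
Y=[box(50,58,5.2,20,12,42),box(50,58,-20,-5.2,12,42),box(11-17,11+17,49,61,12,100)]
def pin(s): return [cyl(11+s-56,11+s-6,8),cyl(11+s+6,11+s+39,8),cyl(11+s+39,11+s+64,4)]
obs={n:(mask(ims[n],W[n],(24,110,90),(35,255,255)),mask(ims[n],W[n],(8,110,70),(23,255,255))) for n in W}
def cost(q,names=("top","side"),out=False):
    c=[]
    for n in names:
        y=render(n,Y,q,W[n]); o=render(n,pin(q[3]*1e3),q,W[n])*(1-(y if n=="side" else 0))
        c+=[((y-obs[n][0])**2).sum()/obs[n][0].sum(),((o-obs[n][1])**2).sum()/obs[n][1].sum()]
    return c if out else sum(c)
a=ray("top",(373,236),.042);b=ray("top",(412,277),.034)
yaw=np.arctan2(*(a-b)[1::-1]); d=np.array([np.cos(yaw),np.sin(yaw)]); o=a[:2]-.054*d
for names in(("top","side"),("top",),("side",)):
    best=min((minimize(cost,np.r_[o,yaw,s],args=(names,),method="Nelder-Mead",options=dict(maxiter=500,initial_simplex=np.r_[o,yaw,s]+np.vstack([np.zeros(4),np.diag([.006,.006,.06,.01])]))) for s in(-.03,-.05)),key=lambda r:r.fun)
    print(names,best.x,best.fun,np.array(cost(best.x,names,True)))
    if len(names)==2:
        q=best.x;rows=[]
        for n in("top","side"):
            v=ims[n][W[n][1]:W[n][3],W[n][0]:W[n][2],::-1].copy(); v=cv2.resize(v,None,fx=4,fy=4)
            for P,col in[(p,(255,0,255)) for p in Y]+[(p,(0,0,0)) for p in pin(q[3]*1e3)]:
                u=(proj(n,put(P,q))+.5-W[n][:2])*4; cv2.polylines(v,[cv2.convexHull(u.astype(np.int32))],True,col,1)
            rows.append(cv2.copyMakeBorder(v,0,360-v.shape[0],0,0,cv2.BORDER_CONSTANT))
        np.save("jig.npy",q)
R={"top":(204,234,250,292),"side":(264,330,335,375)}
cl=[box(-6,6,-13,13,13,53),box(-13,13,-18,18,8,13),box(-3,3,-9,9,53,64)]
cl=[c+[0,0,.032] for c in cl]
ro={n:mask(ims[n],R[n],(0,120,50),(8,255,255))+mask(ims[n],R[n],(172,120,50),(179,255,255)) for n in R}
ro={n:np.clip(v,0,1) for n,v in ro.items()}
go={n:mask(ims[n],R[n],(45,90,40),(75,255,255)) for n in R}
def rc(q,names,o): return sum(((render(n,cl,q,R[n])-o[n])**2).sum()/o[n].sum() for n in names)
for nm,o,px in(("red",ro,(222,245)),("green",go,(238,278))):
    o0=ray("top",px,.06)[:2]
    for names in(("top","side"),("top",),("side",)):
        rs=[minimize(rc,np.r_[o0,y],args=(names,o),method="Nelder-Mead",options=dict(initial_simplex=np.r_[o0,y]+np.vstack([np.zeros(3),np.diag([.006,.006,.3])]))) for y in(-2.,-2.6,-1.2)]
        r=min(rs,key=lambda r:r.fun); print(nm,names,r.x,r.fun)
        if nm=="red" and len(names)==2: np.save("clip.npy",r.x); qr=r.x
cv2.imwrite("pics/fit.png",np.hstack(rows))
print("rack dir from clips: compare yaw")
E
python3 jig.py
```

```text
Traceback (most recent call last):
  File "jig.py", line 17, in <module>
    best=min((minimize(cost,np.r_[o,yaw,s],args=(names,),method="Nelder-Mead",options=dict(maxiter=500,initial_simplex=np.r_[o,yaw,s]+np.vstack([np.zeros(4),np.diag([.006,.006,.06,.01])]))) for s in(-.03,-.05)),key=lambda r:r.fun)
  File "jig.py", line 17, in <genexpr>
    best=min((minimize(cost,np.r_[o,yaw,s],args=(names,),method="Nelder-Mead",options=dict(maxiter=500,initial_simplex=np.r_[o,yaw,s]+np.vstack([np.zeros(4),np.diag([.006,.006,.06,.01])]))) for s in(-.03,-.05)),key=lambda r:r.fun)
              ~~~~~~~~^^^^^^^^^^^^^^^^^^^^^^^^^^^^^^^^^^^^^^^^^^^^^^^^^^^^^^^^^^^^^^^^^^^^^^^^^^^^^^^^^^^^^^^^^^^^^^^^^^^^^^^^^^^^^^^^^^^^^^^^^^^^^^^^^^^^^^^^^^^^^^^^^^^^^^^^^^^^^^^^^^^^^^^
  File "jig.py", line 11, in cost
    y=render(n,Y,q,W[n]); o=render(n,pin(q[3]*1e3),q,W[n])*(1-(y if n=="side" else 0))
                            ~~~~~~^^^^^^^^^^^^^^^^^^^^^^^^
  File "fit.py", line 12, in render
    u=(proj(n,put(P,p))+.5-[x0,y0])*S
       ~~~~^^^^^^^^^^^^
  File "h.py", line 6, in proj
    K,r,t=cam(n); return cv2.projectPoints(np.atleast_2d(np.array(P,float)),r,t,K,None)[0][:,0]
          ~~~^^^
  File "h.py", line 4, in cam
    c=manip.camera_info(n); return np.array(c["K"],float),np.array(c["rvec"],float),np.array(c["tvec"],float)
ValueError: time passes only in moves, steps and waits
```

```bash
sed -i '1i import functools' h.py; sed -i 's/^def cam(n):/@functools.cache\ndef cam(n):/' h.py; python3 jig.py
```

```text
('top', 'side') [ 0.5728 -0.1826  0.7285 -0.0348] 5.603422164916992 [0.6798 0.0317 4.3231 0.5688]
('top',) [ 0.5736 -0.1812  0.7454 -0.0361] 0.6649740934371948 [0.6418 0.0231]
('side',) [ 0.5722 -0.1855  0.7224 -0.033 ] 4.833681106567383 [4.2463 0.5873]
red ('top', 'side') [ 0.58    0.1617 -2.6717] 0.21011745929718018
red ('top',) [ 0.5798  0.1617 -2.6446] 0.11878009885549545
red ('side',) [ 0.5798  0.1618 -2.6769] 0.08989734202623367
green ('top', 'side') [ 0.5144  0.1286 -2.6749] 0.22459837794303894
green ('top',) [ 0.5146  0.1285 -2.655 ] 0.05137163773179054
green ('side',) [ 0.5141  0.1285 -2.6718] 0.1692267805337906
rack dir from clips: compare yaw
```

View pics/fit.png

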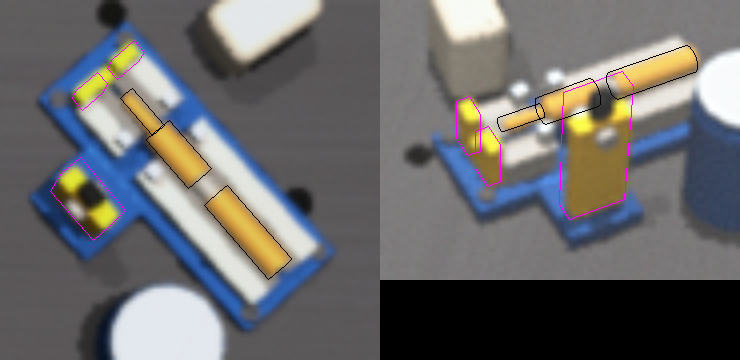

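```bash
python3 - <<'E'
s=open('jig.py').read().split('R={"top"')[0]
s=s.replace('box(11-17,11+17,49,61,12,100)]',']\ndef T(h): return [box(11-17,11+17,49,61,12,h*1e3)]').replace('q=best.x;rows','q=best.x;Y+=T(q[4]);rows')
i=s.index('def cost');j=s.index('a=ray')
s=s[:i]+'''def cost(q,names=("top","side"),out=False):
    c=[]
    for n in names:
        y=render(n,Y[:2]+T(q[4]),q,W[n]); o=render(n,pin(q[3]*1e3),q,W[n])
        if n=="top": c+=[((y-obs[n][0])**2).sum()/obs[n][0].sum(),((o-obs[n][1])**2).sum()/obs[n][1].sum()]
        else:
            m=mask(ims[n],W[n],(8,110,60),(35,255,255)); c+=[((np.maximum(y,o)-m)**2).sum()/m.sum()]
    return c if out else sum(c)
'''+s[j:]
s=s.replace('np.r_[o,yaw,s]','np.r_[o,yaw,s,.088]').replace('np.zeros(4)','np.zeros(5)').replace('.06,.01]','.06,.01,.006]').replace('maxiter=500','maxiter=900')
s+='\ncv2.imwrite("pics/fit2.png",np.hstack(rows))\n'
open('jig2.py','w').write(s)
E
python3 jig2.py
```

```text
('top', 'side') [ 0.5735 -0.1815  0.7422 -0.0356  0.0746] 0.6487655639648438 [0.4958 0.0246 0.1284]
('top',) [ 0.5738 -0.1817  0.7501 -0.0349  0.0712] 0.5073639750480652 [0.4737 0.0336]
('side',) [ 0.5721 -0.1826  0.7501 -0.0361  0.0776] 0.10149700939655304 [0.1015]
```

View pics/fit2.png

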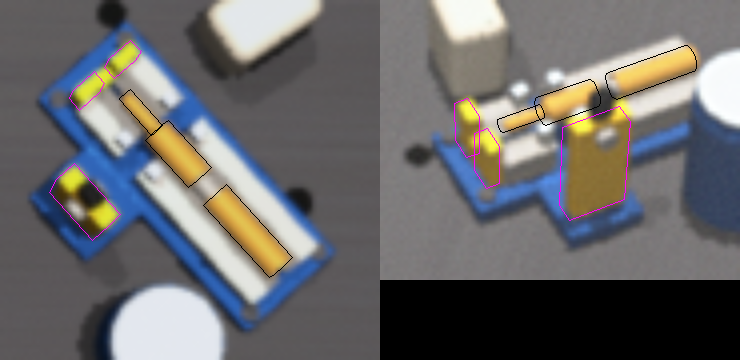

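```bash
cat > go.py <<'E'
import sys; from h import *
from scipy.spatial.transform import Rotation as Ro
O=np.array([.5732,-.1818]);Y=.745
def j2w(x,y=0): c,s=np.cos(Y),np.sin(Y); return O+[c*x-s*y,s*x+c*y]
def delta(P,yaw):
    s=manip.get_state();q=s["ee_rot"];R=Ro.from_quat([q[1],q[2],q[3],q[0]])
    T=Ro.from_euler("z",yaw)*Ro.from_rotvec([np.pi,0,0])
    print("t",round(s["clock"],2),"pos",np.round(s["position"],4),"F",np.round(s["contact_force"],2),"w",s["width"])
    print("lin(mm, now axes)",np.round(R.inv().apply(np.array(P)-s["position"])*1e3,1),"after-turn axes",np.round(T.inv().apply(np.array(P)-s["position"])*1e3,1),"rot deg",np.round((R.inv()*T).as_rotvec(degrees=True),2))
E
python3 - <<'E'
from go import *
print(manip.tips_ahead)
def w2j(p): c,s=np.cos(Y),np.sin(Y); d=np.array(p[:2])-O; return np.round([c*d[0]+s*d[1],-s*d[0]+c*d[1]],4)
for n,c,u,z in(("tin","top",(386.5,300.5),.085),("tin","side",(377,228),.085),("tape","top",(411,219),.056),("jar","top",(202,283),.055)):
    p=ray(c,u,z);print(n,np.round(p,3),w2j(p))
P=j2w(-.104);print(P)
delta([*P,.15],-.826)
E
```

```text
0.025
tin [ 0.472 -0.173  0.085] [-0.0686  0.0755]
tin [ 0.471 -0.168  0.085] [-0.0659  0.0798]
tape [ 0.64  -0.225  0.056] [ 0.0201 -0.0772]
jar [0.5   0.198 0.055] [0.2038 0.3284]
[ 0.49675086 -0.25230907]
t 1.4 pos [0.2495 0.5181 0.2563] F [-0.49  0.79  0.07] w 0.08516921136198939
lin(mm, now axes) [-586.9  557.   106.3] after-turn axes [734.  340.4 106.3] rot deg [-1.0000e-02 -1.0000e-02  1.1161e+02]
```

send_rows:
  plan:
    - {"linear": [-0.024,0.023,0],"delta_rot": [0,0,0],"fingers": 0}
    - {"linear": [-0.024,0.023,0],"delta_rot": [0,0,0],"fingers": 0}
    - {"linear": [-0.024,0.023,0],"delta_rot": [0,0,0],"fingers": 0}
    - {"linear": [-0.024,0.023,0],"delta_rot": [0,0,0],"fingers": 0}
    - {"linear": [-0.024,0.023,0],"delta_rot": [0,0,0],"fingers": 0}
    - {"linear": [-0.024,0.023,0],"delta_rot": [0,0,0],"fingers": 0}
    - {"linear": [-0.024,0.023,0],"delta_rot": [0,0,0],"fingers": 0}
    - {"linear": [-0.024,0.023,0],"delta_rot": [0,0,0],"fingers": 0}
    - {"linear": [-0.024,0.023,0],"delta_rot": [0,0,0],"fingers": 0}
    - {"linear": [-0.024,0.023,0],"delta_rot": [0,0,0],"fingers": 0}
    - {"linear": [-0.024,0.023,0],"delta_rot": [0,0,0],"fingers": 0}
    - {"linear": [-0.024,0.023,0],"delta_rot": [0,0,0],"fingers": 0}
  force: 60

```text
clock: 2.4
position: [0.3774, 0.1308, 0.2551]
ee_rot: [-0.001, 0.843, 0.538, 0.004]
contact_force: [0.8, 0.6, 0.7]
width: -0.0001
```

send_rows:
  plan:
    - {"linear": [-0.024,0.023,0],"delta_rot": [0,0,0],"fingers": 0}
    - {"linear": [-0.024,0.023,0],"delta_rot": [0,0,0],"fingers": 0}
    - {"linear": [-0.024,0.023,0],"delta_rot": [0,0,0],"fingers": 0}
    - {"linear": [-0.024,0.023,0],"delta_rot": [0,0,0],"fingers": 0}
    - {"linear": [-0.024,0.023,0],"delta_rot": [0,0,0],"fingers": 0}
    - {"linear": [-0.024,0.023,0],"delta_rot": [0,0,0],"fingers": 0}
    - {"linear": [-0.024,0.023,0],"delta_rot": [0,0,0],"fingers": 0}
    - {"linear": [-0.024,0.023,0],"delta_rot": [0,0,0],"fingers": 0}
    - {"linear": [-0.024,0.023,0],"delta_rot": [0,0,0],"fingers": 0}
    - {"linear": [-0.024,0.023,0],"delta_rot": [0,0,0],"fingers": 0}
    - {"linear": [0,0,0],"delta_rot": [0,0,7],"fingers": 0}
    - {"linear": [0,0,0],"delta_rot": [0,0,7],"fingers": 0}

```text
clock: 3.4
position: [0.4892, -0.2096, 0.2562]
ee_rot: [0.002, 0.905, 0.425, 0.008]
contact_force: [0.4, 0.2, -0.7]
width: -0.0001
```

send_rows:
  plan:
    - {"linear": [0,0,0],"delta_rot": [0,0,7],"fingers": 0}
    - {"linear": [0,0,0],"delta_rot": [0,0,7],"fingers": 0}
    - {"linear": [0,0,0],"delta_rot": [0,0,7],"fingers": 0}
    - {"linear": [0,0,0],"delta_rot": [0,0,7],"fingers": 0}
    - {"linear": [0,0,0],"delta_rot": [0,0,7],"fingers": 0}
    - {"linear": [0,0,0],"delta_rot": [0,0,7],"fingers": 0}
    - {"linear": [0,0,0],"delta_rot": [0,0,7],"fingers": 0}
    - {"linear": [0,0,0],"delta_rot": [0,0,7],"fingers": 0}
    - {"linear": [0,0,0],"delta_rot": [0,0,7],"fingers": 0}
    - {"linear": [0,0,0],"delta_rot": [0,0,7],"fingers": 0}
    - {"linear": [0,0,0],"delta_rot": [0,0,7],"fingers": 0}
    - {"linear": [0,0,0],"delta_rot": [0,0,7],"fingers": 0}

```text
clock: 4.4
position: [0.4895, -0.2128, 0.2556]
ee_rot: [-0.003, 0.952, -0.305, 0.007]
contact_force: [0.4, 0.7, -0.2]
width: 0.0
```

```bash
python3 -c "
from go import *
delta([*j2w(-.104),.15],-.826)"
```

```text
t 4.4 pos [ 0.4895 -0.2128  0.2556] F [ 0.42  0.69 -0.21] w 3.28905090667656e-05
lin(mm, now axes) [ 27.6  29.  105.7] after-turn axes [ 33.9  21.5 105.6] rot deg [-0.65 -0.6  11.77]
```

send_rows:
  plan:
    - {"linear": [0,0,0],"delta_rot": [-0.3,-0.3,6],"fingers": 0}
    - {"linear": [0,0,0],"delta_rot": [-0.3,-0.3,6],"fingers": 0}
    - {"linear": [0.011,0.007,0.02],"delta_rot": [0,0,0],"fingers": 0}
    - {"linear": [0.011,0.007,0.03],"delta_rot": [0,0,0],"fingers": 0}
    - {"linear": [0.011,0.007,0.03],"delta_rot": [0,0,0],"fingers": 0}
    - {"linear": [0,0,0.03],"delta_rot": [0,0,0],"fingers": 0}
    - {"linear": [0,0,0.03],"delta_rot": [0,0,0],"fingers": 0}
    - {"linear": [0,0,0.02],"delta_rot": [0,0,0],"fingers": 0}
    - {"linear": [0,0,0],"delta_rot": [0,0,0],"fingers": 0}

```text
clock: 5.15
position: [0.5003, -0.2554, 0.0943]
ee_rot: [0.001, 0.912, -0.41, 0.007]
contact_force: [-0.8, 0.0, -0.6]
width: 0.0002
```

```bash
python3 -c "
from go import *
delta([*j2w(-.104),.061],-.826)
print(manip.get_state()['contact_force'])
a=manip.get_image('top');b=manip.get_image('side')
def c(im,x,y,w,h,s): return cv2.resize(im[y:y+h,x:x+w,::-1],(w*s,h*s),interpolation=cv2.INTER_CUBIC)
cv2.imwrite('pics/m2.png',np.hstack([c(a,345,215,100,100,4),c(b,305,170,100,100,4)]))"
```

```text
t 5.15 pos [ 0.5003 -0.2554  0.0943] F [-0.83  0.04 -0.56] w 0.0001597617860477692
lin(mm, now axes) [-5.1  0.8 33.2] after-turn axes [-4.7  0.5 33.3] rot deg [-0.25 -0.71 -1.1 ]
[-0.83445949  0.04075452 -0.55539109]
```

View pics/m2.png

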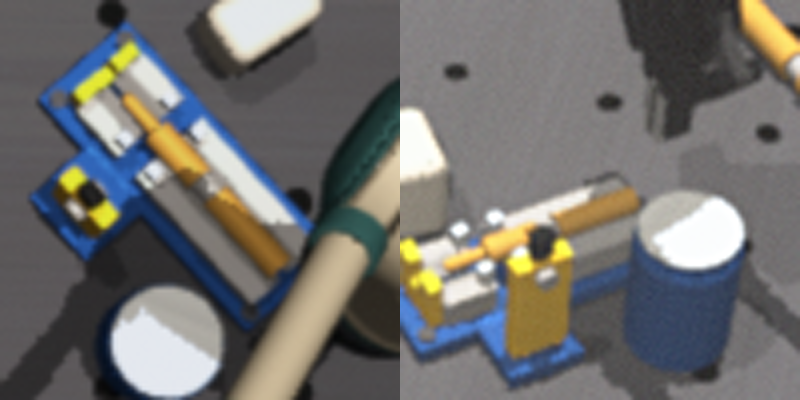

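send_rows:
  plan:
    - {"linear": [-0.0047,0,0.008],"delta_rot": [-0.2,-0.6,-1],"fingers": 0}
    - {"linear": [0,0,0.013],"delta_rot": [0,0,0],"fingers": 0}
    - {"linear": [0,0,0.011],"delta_rot": [0,0,0],"fingers": 0}
    - {"linear": [0,0,0],"delta_rot": [0,0,0],"fingers": 0}

```text
clock: 5.58
position: [0.5036, -0.2553, 0.0707]
ee_rot: [0.002, 0.916, -0.4, 0.01]
contact_force: [0.4, 0.2, 0.1]
width: 0.0001
```

```bash
python3 -c "
from go import *
print(proj('side',[.5003,-.2554,.0693]))
delta([*j2w(-.104),.061],-.826)
"
```

```text
[[370.9289548  203.35715404]]
t 5.58 pos [ 0.5036 -0.2553  0.0707] F [0.38 0.21 0.09] w 8.186951928054559e-05
lin(mm, now axes) [-7.   3.1  9.5] after-turn axes [-6.8  3.   9.7] rot deg [-0.29 -1.12  0.13]
```

send_rows:
  plan:
    - {"linear": [-0.007,0.003,0],"delta_rot": [0,0,0],"fingers": 0}
    - {"linear": [0,0,0],"delta_rot": [0,0,0],"fingers": 0}

```text
clock: 5.75
position: [0.4968, -0.2521, 0.0717]
ee_rot: [0.002, 0.917, -0.4, 0.011]
contact_force: [-1.4, 0.0, 0.5]
width: -0.0001
```

```bash
python3 -c "
from go import *
delta([*j2w(-.104),.061],-.826)
s=manip.get_state();print(s['qd'])
"
```

```text
t 5.75 pos [ 0.4968 -0.2521  0.0717] F [-1.44  0.    0.5 ] w -8.491076621041814e-05
lin(mm, now axes) [-0.1  0.3 10.7] after-turn axes [ 0.1  0.2 10.7] rot deg [-0.31 -1.2   0.18]
[ 0.00389813  0.00262486 -0.04916614  0.00362413 -0.02446606 -0.00016903]
```

send_rows:
  plan:
    - {"linear": [0,0,0.005],"delta_rot": [-0.3,-1.2,0],"fingers": 0}
    - {"linear": [0,0,0.005],"delta_rot": [0,0,0],"fingers": 0}
    - {"linear": [0,0,0],"delta_rot": [0,0,0],"fingers": 0}

```text
clock: 6.0
position: [0.4975, -0.2525, 0.0632]
ee_rot: [0.0, 0.917, -0.4, 0.001]
contact_force: [0.0, 0.4, -0.1]
width: -0.0001
```

```bash
python3 -c "
from go import *
delta([*j2w(-.104),.061],-.826)
"
```

```text
t 6.0 pos [ 0.4975 -0.2525  0.0632] F [ 0.01  0.44 -0.15] w -9.01657136051995e-05
lin(mm, now axes) [-0.7  0.4  2.2] after-turn axes [-0.7  0.4  2.2] rot deg [-0.03 -0.12  0.2 ]
```

send_rows:
  plan:
    - {"linear": [-0.0007,0,0.0025],"delta_rot": [0,0,0],"fingers": 0}
    - {"linear": [0,-0.005,0],"delta_rot": [0,0,0],"fingers": 0}
    - {"linear": [0,-0.004,0],"delta_rot": [0,0,0],"fingers": 0}
    - {"linear": [0,-0.003,0],"delta_rot": [0,0,0],"fingers": 0}
    - {"linear": [0,-0.003,0],"delta_rot": [0,0,0],"fingers": 0}
    - {"linear": [0,-0.003,0],"delta_rot": [0,0,0],"fingers": 0}
    - {"linear": [0,-0.003,0],"delta_rot": [0,0,0],"fingers": 0}
    - {"linear": [0,-0.003,0],"delta_rot": [0,0,0],"fingers": 0}
    - {"linear": [0,-0.003,0],"delta_rot": [0,0,0],"fingers": 0}
    - {"linear": [0,-0.003,0],"delta_rot": [0,0,0],"fingers": 0}

```text
clock: 6.83
position: [0.5211, -0.2304, 0.0603]
ee_rot: [0.001, 0.917, -0.399, 0.001]
contact_force: [-0.6, -2.1, -0.5]
width: 0.0
```

```bash
python3 -c "
from go import *
delta([*j2w(-.056),.0605],-.826)
"
```

```text
t 6.83 pos [ 0.5211 -0.2304  0.0603] F [-0.58 -2.08 -0.48] w 1.2831743622843222e-05
lin(mm, now axes) [ -0.3 -15.3  -0.2] after-turn axes [ -0.4 -15.3  -0.2] rot deg [ 0.06 -0.14  0.24]
```

Pushing with about 2 N, as expected. Continuing with small steps.

send_rows:
  plan:
    - {"linear": [0,-0.003,0],"delta_rot": [0,0,0],"fingers": 0}
    - {"linear": [0,-0.003,0],"delta_rot": [0,0,0],"fingers": 0}
    - {"linear": [0,-0.003,0],"delta_rot": [0,0,0],"fingers": 0}
    - {"linear": [0,-0.002,0],"delta_rot": [0,0,0],"fingers": 0}

```text
clock: 7.17
position: [0.5301, -0.222, 0.0603]
ee_rot: [0.001, 0.917, -0.399, 0.001]
contact_force: [-0.6, -0.9, 0.1]
width: 0.0
```

send_rows:
  plan:
    - {"linear": [0,-0.0015,0],"delta_rot": [0,0,0],"fingers": 0}
    - {"linear": [0,-0.0015,0],"delta_rot": [0,0,0],"fingers": 0}

```text
clock: 7.33
position: [0.5323, -0.22, 0.0602]
ee_rot: [0.002, 0.917, -0.399, 0.001]
contact_force: [-4.9, -5.5, 0.5]
width: 0.0002
```

```bash
python3 -c "
from go import *
delta([*j2w(-.056),.0605],-.826)
"
```

```text
t 7.33 pos [ 0.5323 -0.22    0.0602] F [-4.93 -5.51  0.51] w 0.00022528627424660828
lin(mm, now axes) [-0.3  0.  -0.3] after-turn axes [-0.3  0.  -0.3] rot deg [ 0.15 -0.14  0.31]
```

send_rows:
  plan:
    - {"linear": [0,0.006,0],"delta_rot": [0,0,0],"fingers": 0}
    - {"linear": [0,0.004,-0.01],"delta_rot": [0,0,0],"fingers": 0}
    - {"linear": [0,0,-0.03],"delta_rot": [0,0,0],"fingers": 0}
    - {"linear": [0,0,-0.035],"delta_rot": [0,0,0],"fingers": 0}
    - {"linear": [0,0,-0.035],"delta_rot": [0,0,0],"fingers": 0}
    - {"linear": [0,0,-0.035],"delta_rot": [0,0,0],"fingers": 0}
    - {"linear": [0,0,0],"delta_rot": [0,0,0],"fingers": 0}

```text
clock: 7.92
position: [0.5226, -0.226, 0.2119]
ee_rot: [-0.001, 0.916, -0.4, -0.002]
contact_force: [0.8, 0.0, 0.3]
width: -0.0
```

send_rows:
  plan:
    - {"linear": [-0.022,-0.027,0],"delta_rot": [0,0,0],"fingers": 0.045}
    - {"linear": [-0.022,-0.027,0],"delta_rot": [0,0,0],"fingers": 0.045}
    - {"linear": [-0.022,-0.027,0],"delta_rot": [0,0,0],"fingers": 0.045}
    - {"linear": [-0.022,-0.027,0],"delta_rot": [0,0,0],"fingers": 0.045}
    - {"linear": [-0.022,-0.027,0],"delta_rot": [0,0,0],"fingers": 0.045}
    - {"linear": [-0.022,-0.027,0],"delta_rot": [0,0,0],"fingers": 0.045}
    - {"linear": [-0.022,-0.027,0],"delta_rot": [0,0,0],"fingers": 0.045}
    - {"linear": [-0.022,-0.027,0],"delta_rot": [0,0,0],"fingers": 0.045}
    - {"linear": [-0.022,-0.027,0],"delta_rot": [0,0,0],"fingers": 0.045}
    - {"linear": [-0.022,-0.027,0],"delta_rot": [0,0,0],"fingers": 0.045}
    - {"linear": [-0.022,-0.027,0],"delta_rot": [0,0,0],"fingers": 0.045}

```text
clock: 8.83
position: [0.5808, 0.1584, 0.223]
ee_rot: [-0.004, 0.912, -0.409, 0.008]
contact_force: [1.1, -1.6, -0.6]
width: 0.045
```

send_rows:
  plan:
    - {"linear": [0,0,0],"delta_rot": [0,0,-7],"fingers": 0.045}
    - {"linear": [0,0,0],"delta_rot": [0,0,-7],"fingers": 0.045}
    - {"linear": [0,0,0],"delta_rot": [0,0,-7],"fingers": 0.045}
    - {"linear": [0,0,0],"delta_rot": [0,0,-7],"fingers": 0.045}
    - {"linear": [0,0,0],"delta_rot": [0,0,-7],"fingers": 0.045}
    - {"linear": [0,0,0],"delta_rot": [0,0,-7],"fingers": 0.045}
    - {"linear": [0,0,0],"delta_rot": [0,0,-7],"fingers": 0.045}
    - {"linear": [0,0,0],"delta_rot": [0,0,-7],"fingers": 0.045}
    - {"linear": [0,0,0],"delta_rot": [0,0,-7],"fingers": 0.045}
    - {"linear": [0,0,0],"delta_rot": [0,0,-7],"fingers": 0.045}

```text
clock: 9.67
position: [0.5786, 0.1685, 0.226]
ee_rot: [-0.004, 0.979, 0.204, 0.011]
contact_force: [0.2, 0.1, -1.3]
width: 0.045
```

```bash
python3 -c "
from go import *
delta([.58,.1617,.125],.467)
"
```

```text
t 9.67 pos [0.5786 0.1685 0.226 ] F [ 0.23  0.1  -1.27] w 0.04502148042684766
lin(mm, now axes) [ -3.8   7.2 100.9] after-turn axes [ -1.8   6.8 101. ] rot deg [-0.18 -1.35 -3.27]
```

```bash
sed -i 's/o=a\[:2\]-.054\*d/o=np.array([.5732,-.1818]);yaw=.745/; s/for s in(-.03,-.05)/for s in(0.,-.03)/; s/fit2/fit3/; s/"jig.npy"/"jig3.npy"/' jig2.py; timeout 200 python3 jig2.py
```

```text
('top', 'side') [ 0.5738 -0.1822  0.7505  0.0001  0.0713] 0.7354081869125366 [0.5599 0.0316 0.144 ]
('top',) [ 0.5736 -0.1817  0.7379  0.0006  0.0749] 0.6106960773468018 [0.5865 0.0242]
('side',) [ 0.5713 -0.1836  0.7255  0.0005  0.076 ] 0.11159238964319229 [0.1116]
```

View pics/fit3.png

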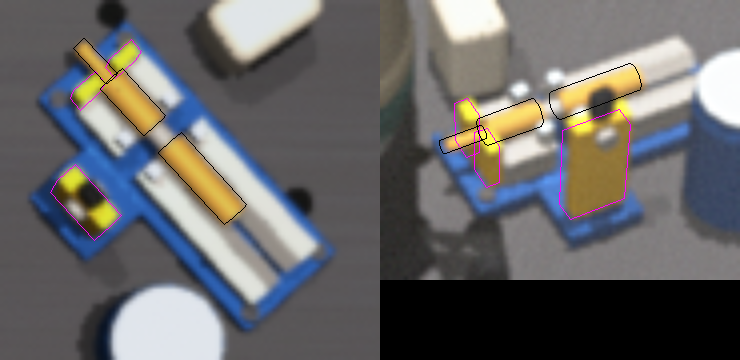

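The picture shows the pin home: shoulder against the stop near top px (372,236), neck over the slot, fit shift 0.0–0.6 mm. Now I go down on the red clip.

send_rows:
  plan:
    - {"linear": [0,0,0.005],"delta_rot": [-0.2,-1.3,-3.3],"fingers": 0.045}
    - {"linear": [-0.002,0.0035,0.03],"delta_rot": [0,0,0],"fingers": 0.045}
    - {"linear": [0,0.0035,0.03],"delta_rot": [0,0,0],"fingers": 0.045}
    - {"linear": [0,0,0.02],"delta_rot": [0,0,0],"fingers": 0.045}
    - {"linear": [0,0,0.01],"delta_rot": [0,0,0],"fingers": 0.045}
    - {"linear": [0,0,0],"delta_rot": [0,0,0],"fingers": 0.045}

```text
clock: 10.27
position: [0.5819, 0.161, 0.1316]
ee_rot: [-0.001, 0.976, 0.218, 0.005]
contact_force: [-0.5, 0.3, 0.4]
width: 0.0451
```

```bash
python3 -c "
from go import *
delta([.58,.1617,.075],.467)
a=manip.get_image('top');b=manip.get_image('side')
def c(im,x,y,w,h,s): return cv2.resize(im[y:y+h,x:x+w,::-1],(w*s,h*s),interpolation=cv2.INTER_CUBIC)
cv2.imwrite('pics/m4.png',np.hstack([c(a,180,210,100,100,4),c(b,235,290,100,100,4)]))"
```

```text
t 10.27 pos [0.5819 0.161  0.1316] F [-0.53  0.3   0.44] w 0.0450976734320898
lin(mm, now axes) [-1.9 -1.5 56.6] after-turn axes [-1.3 -1.5 56.6] rot deg [ 0.03 -0.53 -1.56]
```

View pics/m4.png

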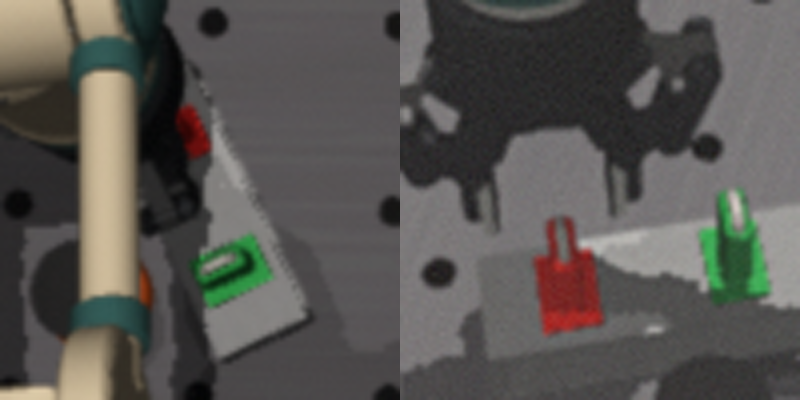

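send_rows:
  plan:
    - {"linear": [-0.0016,-0.0015,0.004],"delta_rot": [0,-0.5,-1.5],"fingers": 0.045}
    - {"linear": [0,0,0.013],"delta_rot": [0,0,0],"fingers": 0.045}
    - {"linear": [0,0,0.013],"delta_rot": [0,0,0],"fingers": 0.045}
    - {"linear": [0,0,0.011],"delta_rot": [0,0,0],"fingers": 0.045}
    - {"linear": [0,0,0],"delta_rot": [0,0,0],"fingers": 0.045}

```text
clock: 10.78
position: [0.5858, 0.1631, 0.098]
ee_rot: [0.001, 0.973, 0.232, 0.008]
contact_force: [-0.8, 0.7, -0.3]
width: 0.0453
```

```bash
python3 -c "
from go import *
delta([.58,.1617,.0765],.467)"
```

```text
t 10.78 pos [0.5858 0.1631 0.098 ] F [-0.78  0.7  -0.31] w 0.045294048641845226
lin(mm, now axes) [-6.1 -1.4 21.4] after-turn axes [-5.8 -1.3 21.5] rot deg [ 0.31 -0.92  0.07]
```

send_rows:
  plan:
    - {"linear": [-0.006,-0.0014,0],"delta_rot": [0.3,-0.9,0],"fingers": 0.045}
    - {"linear": [0,0,0.008],"delta_rot": [0,0,0],"fingers": 0.045}
    - {"linear": [-0.001,0,0.008],"delta_rot": [0,0,0],"fingers": 0.045}
    - {"linear": [-0.001,0,0.005],"delta_rot": [0,0,0],"fingers": 0.045}
    - {"linear": [0,0,0],"delta_rot": [0,0,0],"fingers": 0.045}

```text
clock: 11.2
position: [0.5789, 0.1611, 0.0777]
ee_rot: [0.0, 0.973, 0.232, 0.002]
contact_force: [0.1, 0.2, -0.4]
width: 0.0447
```

```bash
python3 -c "
from go import *
delta([.58,.1617,.0765],.467)"
```

```text
t 11.2 pos [0.5789 0.1611 0.0777] F [ 0.13  0.22 -0.43] w 0.04467069532923052
lin(mm, now axes) [ 1.3 -0.   1.2] after-turn axes [ 1.3 -0.   1.2] rot deg [ 0.05 -0.17  0.09]
```

send_rows:
  plan:
    - {"linear": [0.0013,0,0.0015],"delta_rot": [0,0,0],"fingers": 0.0}
    - {"linear": [0,0,0],"delta_rot": [0,0,0],"fingers": 0.0}
    - {"linear": [0,0,0],"delta_rot": [0,0,0],"fingers": 0.0}
    - {"linear": [0,0,0],"delta_rot": [0,0,0],"fingers": 0.0}
    - {"linear": [0,0,0],"delta_rot": [0,0,0],"fingers": 0.0}
    - {"linear": [0,0,0],"delta_rot": [0,0,0],"fingers": 0.0}
  force: 70

```text
clock: 11.7
position: [0.5806, 0.1618, 0.0763]
ee_rot: [0.0, 0.973, 0.232, 0.002]
contact_force: [0.9, -1.0, -0.6]
width: 0.0111
```

```bash
python3 -c "
from go import *
delta([.58,.1617,.0765],.467)"
```

```text
t 11.7 pos [0.5806 0.1618 0.0763] F [ 0.91 -0.95 -0.61] w 0.011089006683377704
lin(mm, now axes) [-0.6 -0.2 -0.2] after-turn axes [-0.6 -0.2 -0.2] rot deg [ 0.07 -0.22  0.09]
```

send_rows:
  plan:
    - {"linear": [0,0,-0.005],"delta_rot": [0,0,0],"fingers": 0.0}
    - {"linear": [0,0,-0.007],"delta_rot": [0,0,0],"fingers": 0.0}
    - {"linear": [0,0,-0.007],"delta_rot": [0,0,0],"fingers": 0.0}
    - {"linear": [0,0,-0.007],"delta_rot": [0,0,0],"fingers": 0.0}
    - {"linear": [0,0,-0.007],"delta_rot": [0,0,0],"fingers": 0.0}
    - {"linear": [0,0,-0.007],"delta_rot": [0,0,0],"fingers": 0.0}

```text
clock: 12.2
position: [0.5797, 0.1616, 0.1193]
ee_rot: [0.0, 0.973, 0.232, 0.001]
contact_force: [0.7, 0.4, -0.7]
width: 0.011
```

send_rows:
  plan:
    - {"linear": [0,0,-0.015],"delta_rot": [0,0,0],"fingers": 0.0}
    - {"linear": [0,0,-0.02],"delta_rot": [0,0,0],"fingers": 0.0}
    - {"linear": [0,0,-0.02],"delta_rot": [0,0,0],"fingers": 0.0}
    - {"linear": [0,0,-0.02],"delta_rot": [0,0,0],"fingers": 0.0}
    - {"linear": [0,0,-0.02],"delta_rot": [0,0,0],"fingers": 0.0}
    - {"linear": [0,0,0],"delta_rot": [0,0,0],"fingers": 0.0}

```text
clock: 12.7
position: [0.5796, 0.1616, 0.224]
ee_rot: [0.0, 0.973, 0.232, 0.003]
contact_force: [-0.0, 0.5, -0.6]
width: 0.0113
```

```bash
python3 -c "
from go import *
print(j2w(.011));delta([*j2w(.011),.20],.745)"
```

```text
[ 0.58128597 -0.17434231]
t 12.7 pos [0.5796 0.1616 0.224 ] F [-0.03  0.45 -0.57] w 0.01129467480859571
lin(mm, now axes) [-150.4  300.5   23.6] after-turn axes [-226.6  248.1   24. ] rot deg [  0.15  -0.32 -15.84]
```

send_rows:
  plan:
    - {"linear": [-0.01,0.02,0],"delta_rot": [0,0,0],"fingers": 0.0}
    - {"linear": [-0.014,0.028,0],"delta_rot": [0,0,0],"fingers": 0.0}
    - {"linear": [-0.014,0.028,0],"delta_rot": [0,0,0],"fingers": 0.0}
    - {"linear": [-0.014,0.028,0],"delta_rot": [0,0,0],"fingers": 0.0}
    - {"linear": [-0.014,0.028,0],"delta_rot": [0,0,0],"fingers": 0.0}
    - {"linear": [-0.014,0.028,0],"delta_rot": [0,0,0],"fingers": 0.0}
    - {"linear": [-0.014,0.028,0],"delta_rot": [0,0,0],"fingers": 0.0}
    - {"linear": [-0.014,0.028,0],"delta_rot": [0,0,0],"fingers": 0.0}
    - {"linear": [-0.014,0.028,0],"delta_rot": [0,0,0],"fingers": 0.0}
    - {"linear": [-0.014,0.028,0],"delta_rot": [0,0,0],"fingers": 0.0}
    - {"linear": [-0.014,0.028,0],"delta_rot": [0,0,0],"fingers": 0.0}

```text
clock: 13.62
position: [0.5802, -0.1794, 0.2226]
ee_rot: [-0.003, 0.971, 0.238, 0.005]
contact_force: [0.6, -0.1, 0.2]
width: 0.011
```

send_rows:
  plan:
    - {"linear": [0,0,0],"delta_rot": [0,0,-5.5],"fingers": 0.0}
    - {"linear": [0,0,0],"delta_rot": [0,0,-5.5],"fingers": 0.0}
    - {"linear": [0,0,0],"delta_rot": [0,0,-5],"fingers": 0.0}
    - {"linear": [0,0,0],"delta_rot": [0,0,0],"fingers": 0.0}
    - {"linear": [0,0,0],"delta_rot": [0,0,0],"fingers": 0.0}

```text
clock: 14.03
position: [0.5782, -0.1892, 0.2195]
ee_rot: [-0.001, 0.929, 0.371, 0.003]
contact_force: [0.4, 0.2, -0.1]
width: 0.0112
```

```bash
python3 -c "
from go import *
delta([*j2w(.011),.135],.745)"
```

```text
t 14.03 pos [ 0.5782 -0.1892  0.2195] F [ 0.35  0.23 -0.1 ] w 0.011192774738904959
lin(mm, now axes) [11.9 -8.7 84.5] after-turn axes [12.4 -8.8 84.5] rot deg [ 0.   -0.38  0.83]
```

send_rows:
  plan:
    - {"linear": [0.006,-0.0045,0],"delta_rot": [0,-0.4,0.8],"fingers": 0.0}
    - {"linear": [0.006,-0.0045,0.01],"delta_rot": [0,0,0],"fingers": 0.0}
    - {"linear": [-0.0005,0,0.02],"delta_rot": [0,0,0],"fingers": 0.0}
    - {"linear": [-0.001,0,0.02],"delta_rot": [0,-0.1,0],"fingers": 0.0}
    - {"linear": [-0.001,0,0.02],"delta_rot": [0,-0.1,0],"fingers": 0.0}
    - {"linear": [-0.001,0,0.01],"delta_rot": [0,-0.1,0],"fingers": 0.0}
    - {"linear": [0,0,0],"delta_rot": [0,0,0],"fingers": 0.0}
    - {"linear": [0,0,0],"delta_rot": [0,0,0],"fingers": 0.0}

```text
clock: 14.7
position: [0.5777, -0.1718, 0.1339]
ee_rot: [0.001, 0.933, 0.361, -0.002]
contact_force: [0.2, 0.4, -0.4]
width: 0.011
```

```bash
python3 -c "
from go import *
delta([*j2w(.011),.135],.745)"
```

```text
t 14.7 pos [ 0.5777 -0.1718  0.1339] F [ 0.17  0.4  -0.44] w 0.01101071030017709
lin(mm, now axes) [ 1.   4.3 -1.1] after-turn axes [ 0.9  4.3 -1.1] rot deg [-0.04  0.29 -0.35]
```

send_rows:
  plan:
    - {"linear": [0.001,0.0043,0],"delta_rot": [0,0.2,-0.3],"fingers": 0.0}
    - {"linear": [0,0,0],"delta_rot": [0,0,0],"fingers": 0.0}
    - {"linear": [0,0,0],"delta_rot": [0,0,0],"fingers": 0.0}

```text
clock: 14.95
position: [0.583, -0.1745, 0.1357]
ee_rot: [0.001, 0.931, 0.364, 0.001]
contact_force: [0.0, -0.9, -0.3]
width: 0.0109
```

```bash
python3 - <<'E'
from go import *; from fit import box,put
from fit import *
from go import j2w
delta([*j2w(.011),.135],.745)
p=manip.get_state()["position"]
z=p[2]-.0443
W={"top":(335,215,435,290),"side":(285,165,385,240)}
cl=[c+[0,0,z] for c in [box(-13,13,-18,18,8,13),box(-6,6,-13,13,13,20)]]
legs=[c+[0,0,z] for c in [box(-2.5,2.5,6,11,-17.5,8),box(-2.5,2.5,-11,-6,-17.5,8)]]
r=[]
for n in W:
    im=manip.get_image(n); v=cv2.resize(im[W[n][1]:W[n][3],W[n][0]:W[n][2],::-1],None,fx=4,fy=4,interpolation=cv2.INTER_CUBIC)
    if n=="side":
        m=mask(im,W[n],(0,120,40),(8,255,255),False)+mask(im,W[n],(172,120,40),(179,255,255),False)
        ys,xs=np.where(m>.5);print("red ext",xs.min()+285,ys.min()+165,xs.max()+285,ys.max()+165)
    for P in cl+legs:
        u=(proj(n,put(P,[p[0],p[1],.745]))+.5-W[n][:2])*4; cv2.polylines(v,[cv2.convexHull(u.astype(np.int32))],True,(255,255,0),1)
    r.append(v)
cv2.imwrite("pics/m5.png",np.hstack(r))
E
```

```text
t 14.95 pos [ 0.583  -0.1745  0.1357] F [ 0.02 -0.89 -0.32] w 0.010914340391823188
lin(mm, now axes) [-1.1 -1.3  0.7] after-turn axes [-1.1 -1.3  0.7] rot deg [ 0.12 -0.02 -0.02]
red ext 321 198 334 216
```

View pics/m5.png

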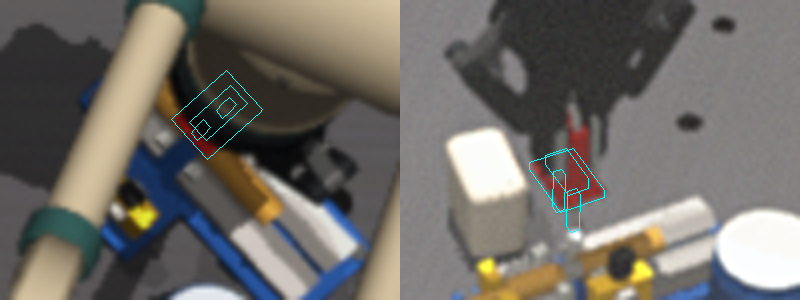

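send_rows:
  plan:
    - {"linear": [-0.0011,-0.0013,0],"delta_rot": [0,0,0],"fingers": 0.0}
    - {"linear": [0,0,0.008],"delta_rot": [0,0,0],"fingers": 0.0}
    - {"linear": [-0.0005,0,0.008],"delta_rot": [0,0,0],"fingers": 0.0}
    - {"linear": [-0.0005,0,0.008],"delta_rot": [0,0,0],"fingers": 0.0}
    - {"linear": [0,0,0.003],"delta_rot": [0,0,0],"fingers": 0.0}
    - {"linear": [0,0,0],"delta_rot": [0,0,0],"fingers": 0.0}

```text
clock: 15.55
position: [0.5808, -0.1757, 0.1075]
ee_rot: [0.002, 0.932, 0.363, 0.002]
contact_force: [0.4, -0.1, -0.7]
width: 0.0109
```

```bash
python3 -c "
from go import *
delta([*j2w(.011),.0783],.745)"
```

```text
t 15.55 pos [ 0.5808 -0.1757  0.1075] F [ 0.44 -0.1  -0.71] w 0.010935173835755912
lin(mm, now axes) [ 1.2 -0.8 29.2] after-turn axes [ 1.2 -0.7 29.2] rot deg [ 0.29 -0.09 -0.06]
```

send_rows:
  plan:
    - {"linear": [0.001,-0.0007,0],"delta_rot": [0.2,0,0],"fingers": 0.0}
    - {"linear": [0,0,0.004],"delta_rot": [0,0,0],"fingers": 0.0}
    - {"linear": [0,0,0.004],"delta_rot": [0,0,0],"fingers": 0.0}
    - {"linear": [0,0,0.003],"delta_rot": [0,0,0],"fingers": 0.0}
    - {"linear": [0,0,0],"delta_rot": [0,0,0],"fingers": 0.0}

```text
clock: 15.97
position: [0.5809, -0.1742, 0.0946]
ee_rot: [-0.0, 0.932, 0.363, 0.0]
contact_force: [0.8, 0.5, -0.9]
width: 0.0109
```

```bash
python3 -c "
from go import *
delta([*j2w(.011),.0783],.745)"
```

```text
t 15.97 pos [ 0.5809 -0.1742  0.0946] F [ 0.81  0.51 -0.93] w 0.01094408636368931
lin(mm, now axes) [ 0.2  0.3 16.3] after-turn axes [ 0.2  0.3 16.3] rot deg [ 0.   -0.06 -0.06]
```

send_rows:
  plan:
    - {"linear": [0,0,0.003],"delta_rot": [0,0,0],"fingers": 0.0}
    - {"linear": [0,0,0.003],"delta_rot": [0,0,0],"fingers": 0.0}
    - {"linear": [0,0,0.002],"delta_rot": [0,0,0],"fingers": 0.0}

```text
clock: 16.22
position: [0.5815, -0.1741, 0.0878]
ee_rot: [0.0, 0.932, 0.363, 0.001]
contact_force: [-1.5, 1.4, 12.7]
width: 0.0112
```

```bash
python3 -c "
from go import *
delta([*j2w(.011),.0783],.745)"
```

```text
t 16.22 pos [ 0.5815 -0.1741  0.0878] F [-1.47  1.44 12.67] w 0.011180328738772552
lin(mm, now axes) [-0.3  0.   9.5] after-turn axes [-0.3  0.   9.5] rot deg [ 0.06 -0.12 -0.06]
```

send_rows:
  plan:
    - {"linear": [0,0,0.003],"delta_rot": [0,0,0],"fingers": 0.0}
    - {"linear": [0,0,0.003],"delta_rot": [0,0,0],"fingers": 0.0}
    - {"linear": [0,0,0.003],"delta_rot": [0,0,0],"fingers": 0.0}
  force: 100

```text
clock: 16.47
position: [0.5818, -0.1733, 0.0803]
ee_rot: [0.0, 0.932, 0.363, 0.002]
contact_force: [-0.5, 1.0, -0.8]
width: 0.0108
```

```bash
python3 -c "
from go import *
delta([*j2w(.011),.0783],.745)"
```

```text
t 16.47 pos [ 0.5818 -0.1733  0.0803] F [-0.52  1.01 -0.75] w 0.010799854473824557
lin(mm, now axes) [-1.1  0.4  2. ] after-turn axes [-1.   0.4  2. ] rot deg [ 0.09 -0.22 -0.08]
```

Snapped through: the force dropped to zero. I seat the last 2 mm until the posts push back.

send_rows:
  plan:
    - {"linear": [-0.0005,0,0.0015],"delta_rot": [0,0,0],"fingers": 0.0}
    - {"linear": [0,0,0.0015],"delta_rot": [0,0,0],"fingers": 0.0}
    - {"linear": [0,0,0.0015],"delta_rot": [0,0,0],"fingers": 0.0}

```text
clock: 16.72
position: [0.5814, -0.1737, 0.0778]
ee_rot: [0.0, 0.932, 0.363, 0.002]
contact_force: [-4.1, 2.3, 14.7]
width: 0.0109
```

```bash
python3 -c "
from go import *
delta([*j2w(.011),.0783],.745)"
```

```text
t 16.72 pos [ 0.5814 -0.1737  0.0778] F [-4.06  2.29 14.69] w 0.010893990400827351
lin(mm, now axes) [-0.5  0.4 -0.5] after-turn axes [-0.5  0.4 -0.5] rot deg [ 0.12 -0.22 -0.07]
```

send_rows:
  plan:
    - {"linear": [0,0,0],"delta_rot": [0,0,0],"fingers": 0.02}
    - {"linear": [0,0,0],"delta_rot": [0,0,0],"fingers": 0.04}
    - {"linear": [0,0,0],"delta_rot": [0,0,0],"fingers": 0.04}
    - {"linear": [0,0,0],"delta_rot": [0,0,0],"fingers": 0.04}

```text
clock: 17.05
position: [0.5821, -0.1746, 0.078]
ee_rot: [0.001, 0.932, 0.363, 0.003]
contact_force: [-0.2, 0.3, 0.5]
width: 0.0402
```

send_rows:
  plan:
    - {"linear": [0,0,-0.005],"delta_rot": [0,0,0],"fingers": 0.04}
    - {"linear": [0,0,-0.015],"delta_rot": [0,0,0],"fingers": 0.04}
    - {"linear": [0,0,-0.02],"delta_rot": [0,0,0],"fingers": 0.04}
    - {"linear": [0,0,-0.03],"delta_rot": [0,0,0],"fingers": 0.04}
    - {"linear": [0,0,-0.03],"delta_rot": [0,0,0],"fingers": 0.04}
    - {"linear": [0,0,-0.03],"delta_rot": [0,0,0],"fingers": 0.04}

```text
clock: 17.55
position: [0.5765, -0.173, 0.2034]
ee_rot: [-0.006, 0.932, 0.363, -0.005]
contact_force: [0.4, 0.5, 0.7]
width: 0.0402
```

send_rows:
  plan:
    - {"linear": [-0.015,-0.03,0],"delta_rot": [0,0,0],"fingers": 0.04}
    - {"linear": [-0.015,-0.03,0],"delta_rot": [0,0,0],"fingers": 0.04}
    - {"linear": [-0.015,-0.03,0],"delta_rot": [0,0,0],"fingers": 0.04}
    - {"linear": [-0.015,-0.03,0],"delta_rot": [0,0,0],"fingers": 0.04}
    - {"linear": [-0.015,-0.03,0],"delta_rot": [0,0,0],"fingers": 0.04}
    - {"linear": [-0.015,-0.03,0],"delta_rot": [0,0,0],"fingers": 0.04}
    - {"linear": [-0.015,-0.03,0],"delta_rot": [0,0,0],"fingers": 0.04}
    - {"linear": [0,0,0],"delta_rot": [0,0,0],"fingers": 0.04}

```text
clock: 18.22
position: [0.3549, -0.0893, 0.211]
ee_rot: [0.002, 0.932, 0.363, 0.003]
contact_force: [0.6, 0.4, 0.1]
width: 0.0403
```

```bash
python3 - <<'E'
from fit import *; from go import j2w
W={"top":(345,205,445,305),"side":(285,165,385,265)}
r=[]
for n in W:
    im=manip.get_image(n); v=cv2.resize(im[W[n][1]:W[n][3],W[n][0]:W[n][2],::-1],None,fx=4,fy=4,interpolation=cv2.INTER_CUBIC)
    for P in [box(-13,13,-18,18,8,13),box(-6,6,-13,13,13,53)]:
        u=(proj(n,put(P+[0,0,.034],[*j2w(.011),.745]))+.5-W[n][:2])*4; cv2.polylines(v,[cv2.convexHull(u.astype(np.int32))],True,(255,255,0),1)
    r.append(v)
    for th in("tin","tape","jar","green_clip"): print(n,th,[(np.round(d["extent"]).tolist(),round(d["p"],2)) for d in manip.find_in(th,n)][:2])
cv2.imwrite("pics/m6.png",np.hstack(r))
E
```

```text
top tin [([365.0, 289.0, 402.0, 316.0], 0.89), ([378.0, 239.0, 397.0, 254.0], 0.59)]
top tape [([392.0, 205.0, 426.0, 233.0], 0.67)]
top jar []
top green_clip [([229.0, 269.0, 250.0, 288.0], 0.63)]
side tin [([361.0, 220.0, 390.0, 259.0], 0.56)]
side tape [([299.0, 195.0, 317.0, 230.0], 0.78)]
side jar [([297.0, 378.0, 330.0, 426.0], 0.69), ([320.0, 212.0, 338.0, 239.0], 0.59)]
side green_clip [([312.0, 341.0, 326.0, 363.0], 0.77), ([361.0, 222.0, 389.0, 262.0], 0.48)]
```

View pics/m6.png

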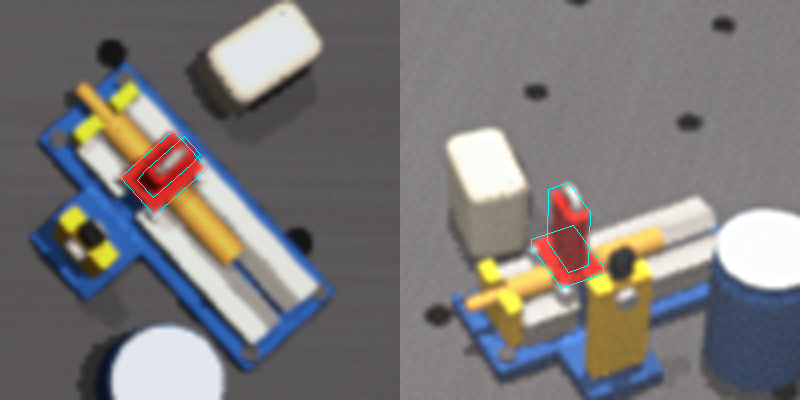

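The picture shows the clip upright with its flange on the posts (top px 386,248; side px 427,229), matching the seated outline. The pin is at the stop and the other objects have not moved. Handing in.

```bash
python3 -c "
from h import *
print(manip.sign_off())"
```

```text
the job is handed in; nothing more can be done
None
```

The job is done and handed in at about 18.5 s: the pin is home, and the red clip from the rack is snapped on and released.

- **Pin:** I pushed it on its tail at about 2 N until the force rose to about 7 N, where I expected the stop. The camera fit afterwards put it within about 0.6 mm of home.
- **Clip:** I pressed it straight down over the neck. It needed about 13 N, then the force fell to zero as it snapped through. It met the posts at a height within 0.5 mm of the expected seat.
- **Last pictures:** After release the clip stands upright and matches the seated outline to about a pixel. The tin, tape measure and green clip show where they were.
- **Checks that disagreed or failed:**
  - The side camera alone put the jig 1 to 3 mm away from the combined fit, which was within what the clip needed.
  - The network missed the jar in the last top view, but found it within a few pixels of its place in the side view.

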